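# Bring the circuit board before the inspection camera and take its picture

### The arm

A 6-joint arm with a two-finger parallel gripper is mounted at the origin on a cart in front of the work surface, level with it; the furniture and walls round the work are solid. World frame = base frame: x ahead of the robot, y to its left, z up, the work surface at z = 0. Lengths are in m, angles in rad, forces in N, time in s.
With the tool pointing down it reaches from about 0.35 to 0.85 m from the base axis. Payload 8.1 kg.
Tool frame: the origin (TCP) lies at the very end of the fingers, on their centre line; the grasp point (between the pads) lies 19 mm behind it; z points along the fingers, y is the direction in which the jaws open and shut (so a half turn about z gives the same grasp; the last joint's range is limited). The gripper opens to 93 mm and grips with 3 to 60 N. Pads are 15 mm wide; open, the fingers measure 128 mm over their backs; the gripper's body (75 mm by 188 mm) begins 65 mm behind the grasp point.
Start: joints at [-1.283, 0.13, 1.488, -0, 1.523, -0.085], TCP at [0.219, -0.559, 0.219] pointing down, gripper open.
Joint ranges: [-2.96, 2.96], [-0.89, 2.26], [0.02, 2.5], [-1.34, 4.48], [0, 2.73], [-2.66, 2.66]. Speed limits (rad/s): [2.39, 2.39, 2.79, 3.14, 3.14, 3.14].

### API

Orientations are given as a rotation vector (axis times angle).
In Python, from plant import read_state, read_camera, close_job gives the robot as it stands.
- The arm moves only by the tool jog_arm, never from a script. Its argument "motion" is one flat list of numbers, 7 for each row, row after row: the opening, from 0 (shut) to 1 (fully open), then the shift along the tool's x, y, z scaled (see below), then the turn, a rotation vector about the tool's x, y, z scaled (see below). A call has 1 to 8 rows; each row is the pose to reach, as a shift and turn from the pose measured when the call began, along the tool's axes at that moment; what a row does not reach only later rows make up. The controller multiplies each number of a shift by 0.5 m and each number of a turn by 90 degrees. A row lasts 1/10 s, in which the tool goes at most 50 mm and 8.59 degrees, less where a joint would pass 70% of its speed; a pose out of reach is approached as far as the arm can. A call with a number of a shift or a turn outside -1 to 1 is refused whole. A call with a gripper value outside its range is refused whole. The fingers move at their own pace and stop on an object; "grip_force" is the grip in N (left out, the last holds). Time passes only in rows, so rows that repeat a pose let the fingers close. It gives the time, the measured TCP pose, the force and the opening at its end, in the units of the state.
- read_state(): the state, without advancing time (a new reading comes with each control period).
- read_camera(name): name is "side" or "top" or "wrist"; returns a dict with "frame" (480x640x3 uint8, red, green, blue), "vertical_fov" (degrees; the focal length in pixels is half the picture's height over the tangent of half this angle, whatever the lens; pixels are square), "cx", "cy" (the principal point, pixels), "world_from_camera" (4x4, takes a point from camera to world coordinates); the wrist camera has in their place "hand_eye" (4x4, takes a point from camera to tool coordinates, whose origin is the TCP and whose axes are the flange's). Camera axes: x right, y down, z forward; pixel columns grow to the right and rows downward; lengths in m; the calibration is good to about 2 mm. A picture is of the moment at which its call begins: read the wrist's pose just before it. There is no depth.
- close_job(): hands the job in, once; it reports no verdict.
The state is a dict: "t": time; "q": joint angles; "dq": joint speeds; "joint_torque": joint torques, N m; "tool_pos": TCP position; "orientation": TCP orientation; "force": force on the tool from outside, world axes, zero at the start; "wrist_torque": the same for the moment, N m; "opening": finger opening in m.
Only numpy, scipy, OpenCV 4.12 (cv2) and the standard library are available. Lean on these libraries where they do the work, as an engineer would, in place of code of your own. Each camera call takes 0.05 s, during which the arm holds its last target.

### The job

Push with one finger on a spoke of the three-armed turning stand until the tray that carries the circuit board stands squarely in front of the small camera, with the board centred before the lens, and let the stand come to rest there. Then press the button on the release box right down to take the picture; do not press it before. Do not touch, lift or carry what lies on the trays, and leave the things on the table where they are.

Things in the scene. Friction and masses are not known exactly. Their poses are not given: they have to be found in the camera images.
- station: fixed dark steel base plate on the table: disc of 115 mm radius, 13 mm thick, with a 50 mm wide tongue that carries a grey post and on it a small black web camera (both fixed, 169 to 216 mm from the axis, within 26 mm of the tongue's middle line, top 108 mm high). Origin: on the turning axis of the stand, at table height; +x points level to the camera, z up
- lens (a point): the camera's lens: 175 mm from the turning axis along the station's +x, 88 mm above the table; it looks back at the axis
- axis (a point): top of the hub (19 mm radius) of the turning stand, on its vertical axis, 55 mm above the table; a small cap stands 6 mm above it. Three aluminium spokes 120 degrees apart, each a straight bar 12 mm wide, 24 to 52 mm above the table, bare from the hub to 68 mm from the axis, above and beneath it only air down to the base plate (top at 13 mm)
- rotor (a joint): angle of the turning stand about its vertical axis, rad, 0 at the start, grows counter-clockwise seen from above; turns past a full turn either way (stops at 9 rad). Stiff bearing (0.1 N m, 2 N at 50 mm radius): it stays where it is left
- tray_a (a point): middle of the floor of one tray, 105 mm from the axis, at a spoke's end; the line from the axis to it is the spoke's middle line. Round grey tray, 37 mm outer radius, floor 30 mm and rim 36 mm above the table; the trays sweep a circle of 142 mm radius. Which tray carries what changes
- tray_b (a point): same for the tray 120 degrees counter-clockwise from tray_a
- tray_c (a point): same for the tray 120 degrees counter-clockwise from tray_b
- board: the circuit board, loose and flat on one of the trays, 35 x 55 x 10 mm; origin: centre of its underside. It rides along with the tray by friction, kept by the rim
- spool: reel of solder, loose on another tray, 52 mm diameter, 35 mm high; origin: centre of its underside. Not to be touched
- stick: memory stick, loose on the third tray, 18 x 53 x 8 mm; origin: centre of its underside. Not to be touched
- release: fixed grey release box, 56 x 76 x 22 mm, with the push button in the middle of its top; origin: centre of its underside, its z axis is up
- shutter_top (a point): centre of the top of the round grey button (14 mm radius), 44 mm above the table when up; press it straight down
- shutter (a joint): how far the button is pressed, m: 0 up, 0.006 fully down, which takes 5 N; springs back when released
- red_bottle: bystander, leave it where it is: small dropper bottle, 24 mm diameter, 40 mm high, beside the camera, about 200 mm from the turning axis; origin: centre of its underside
- clear_bottle: bystander, leave it where it is: larger dropper bottle, 30 mm diameter, 50 mm high, at the camera's other side, about 200 mm from the turning axis; origin: centre of its underside
- driver: bystander, leave it where it is: small screwdriver lying, 12 x 130 x 10 mm, long along its own y; origin: centre of its underside
- pliers: bystander, leave it where it is: small pliers lying, 56 x 103 x 12 mm; origin: centre of its underside
- carton: bystander, leave it where it is: small lidded cardboard box, 62 x 77 x 40 mm; origin: centre of its underside
- bottle: bystander, leave it where it is: small plain dropper bottle, 20 mm diameter, 38 mm high, far to the left; origin: centre of its underside

How it is judged:
By the outcome, as a careful person would: the job done as asked, in the order asked, and still so for the second after the job is handed in, with the robot touching nothing.
It also fails if it takes over 51 s, if anything falls off the work surface, if the arm or the gripper's body presses on something with over 40 N, if the wrist force passes 120 N, or if a joint passes its speed limit or range.

## Working session

There is one attempt and no reset: what is moved stays moved. The work goes in short steps, Python scripts to look and compute and a tool call to move; the robot and the scene stay as the last step left them, time stands still between calls to the robot, and variables do not carry over. Pictures are saved under pics/ and viewed, and the job is handed in when it is done.

Besides the shell and the picture viewer there is one more tool, called by a JSON object that holds its "api" and its "payload". jog_arm: Moves the arm, as the interface text tells. Its arguments: {"type":"object","properties":{"motion":{"type":"array","items":{"type":"number"}},"grip_force":{"type":"number"}},"required":["motion"]}

```bash
mkdir -p pics; ls
python3 - <<'E'
from plant import *
import cv2,numpy as np,pickle
s=read_state();print(s)
d={}
for n in ["side","top","wrist"]:
    c=read_camera(n);d[n]=c
    cv2.imwrite(f"pics/{n}0.png",c["frame"][:,:,::-1])
    print(n,{k:v for k,v in c.items() if k!="frame"})
pickle.dump((s,d),open("p0.pkl","wb"))
E
```

```text
pics
{'t': 0.0, 'q': array([-1.28335456e+00,  1.31135911e-01,  1.48925154e+00, -2.95800077e-05,
        1.52301264e+00, -8.54139131e-02]), 'dq': array([ 0.00028159, -0.00046091, -0.00184924, -0.00043344,  0.00024028,
        0.00189766]), 'joint_torque': array([ 2.08806217e-03, -5.59853625e+01, -4.91752732e+01,  7.70038459e-02,
        3.56747839e-02, -1.77920301e-04]), 'tool_pos': array([ 0.21840829, -0.55823178,  0.21761778]), 'orientation': array([-3.08539246e+00, -5.81963104e-01,  3.32284818e-04]), 'force': array([-0.82333485, -0.10683976, -0.53445489]), 'wrist_torque': array([ 0.01494831,  0.05118668, -0.00578319]), 'opening': 0.09326846544543625}
side {'vertical_fov': 44.89604191733578, 'cx': 316.27169165812353, 'cy': 241.1205976766472, 'world_from_camera': array([[ 0.99005568, -0.07978213,  0.11586443,  0.40780117],
       [-0.14036044, -0.50509292,  0.85157506, -0.79592313],
       [-0.00941817, -0.85936951, -0.51126837,  0.66726704],
       [ 0.        ,  0.        ,  0.        ,  1.        ]])}
top {'vertical_fov': 47.67041826026186, 'cx': 318.7980946231431, 'cy': 237.40963822283064, 'world_from_camera': array([[ 0.07599751, -0.97163439,  0.22394417,  0.27289315],
       [-0.99709308, -0.072826  ,  0.02240001,  0.12716391],
       [-0.00545567, -0.22499553, -0.97434452,  1.25898811],
       [ 0.        ,  0.        ,  0.        ,  1.        ]])}
wrist {'vertical_fov': 58.840457128139555, 'cx': 323.1415991930172, 'cy': 240.1337175112605, 'hand_eye': array([[-1.00908745e-03, -9.57898720e-01, -2.87104554e-01,
         8.05794401e-02],
       [ 9.99999477e-01, -1.01410418e-03, -1.31233802e-04,
         4.25153170e-04],
       [-1.65445237e-04, -2.87104536e-01,  9.57899242e-01,
        -1.67125645e-01],
       [ 0.00000000e+00,  0.00000000e+00,  0.00000000e+00,
         1.00000000e+00]])}
```

View pics/side0.png

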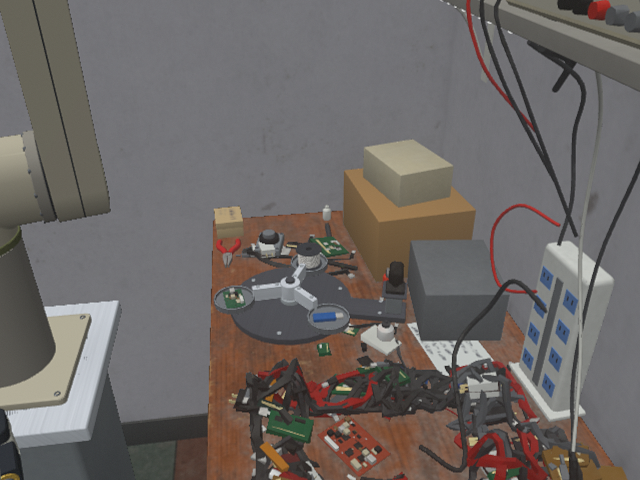

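View pics/top0.png

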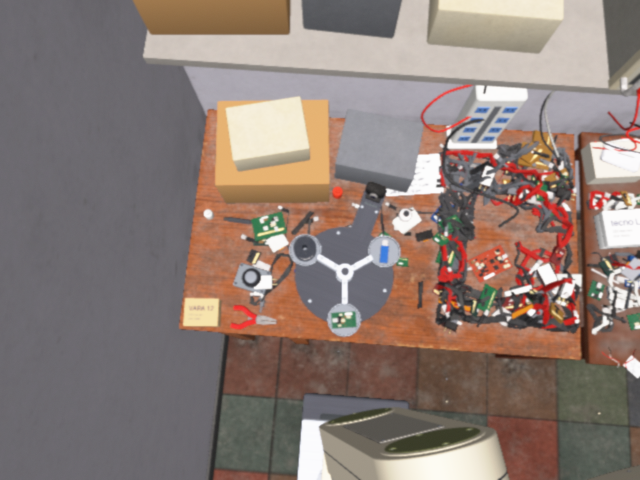

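The top view shows the hub near (345,271), the board tray near (344,319), the spool near (304,249), the stick near (384,251) and the camera near (375,188). I'll zoom in on these.

Run:
```python
import cv2,pickle
s,d=pickle.load(open("p0.pkl","rb"))
f=d["top"]["frame"][:,:,::-1]
cv2.imwrite("pics/top0z.png",cv2.resize(f[170:345,180:440],None,fx=3,fy=3,interpolation=cv2.INTER_CUBIC))
f=d["side"]["frame"][:,:,::-1]
cv2.imwrite("pics/side0z.png",cv2.resize(f[195:375,205:425],None,fx=3.3,fy=3.3,interpolation=cv2.INTER_CUBIC))
```

```text
(no output)
```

View pics/top0z.png

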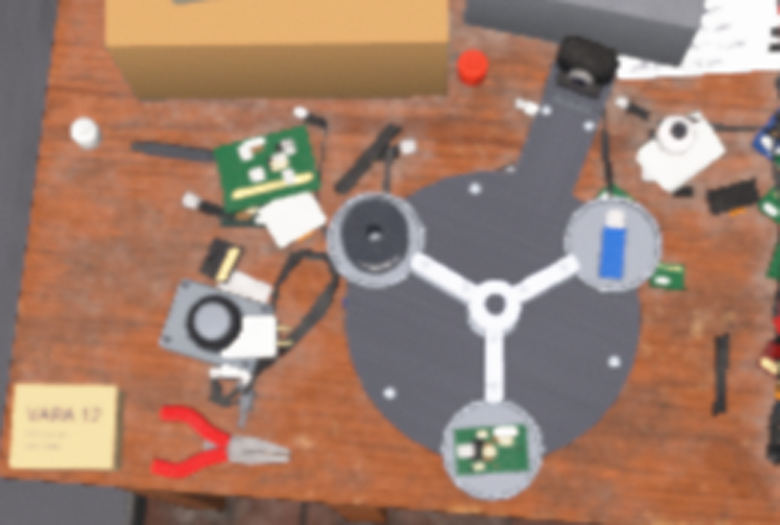

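View pics/side0z.png

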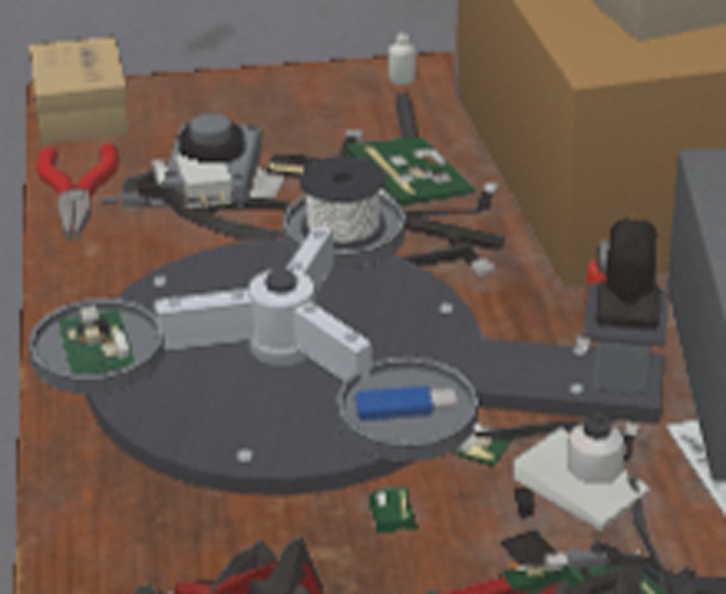

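```bash
cat > h.py <<'E'
import numpy as np,cv2
from scipy.spatial.transform import Rotation as R
def ray(c,u,v,T=None):
    T=c["world_from_camera"] if T is None else T
    f=240/np.tan(np.radians(c["vertical_fov"]/2))
    d=T[:3,:3]@np.array([(u-c["cx"])/f,(v-c["cy"])/f,1.]);return T[:3,3],d
def onz(c,u,v,z,T=None):
    o,d=ray(c,u,v,T);return o+d*(z-o[2])/d[2]
def proj(c,p,T=None):
    T=c["world_from_camera"] if T is None else T
    f=240/np.tan(np.radians(c["vertical_fov"]/2))
    q=T[:3,:3].T@(np.array(p)-T[:3,3]);return np.array([c["cx"]+f*q[0]/q[2],c["cy"]+f*q[1]/q[2]])
def wristT(s,c):
    T=np.eye(4);T[:3,:3]=R.from_rotvec(s["orientation"]).as_matrix();T[:3,3]=s["tool_pos"];return T@c["hand_eye"]
E
python3 - <<'E'
from h import *
import pickle
s,d=pickle.load(open("p0.pkl","rb"));c=d["top"];w=d["side"]
z=lambda u,v:(u/3+180-.33,v/3+170-.33)
zs=lambda u,v:(u/3.3+205-.35,v/3.3+195-.35)
P={}
for n,u,v,h in [("hub",495,304,.061),("A_board",492,450,.036),("spooltray",376,240,.036),("stickt",613,244,.036),("lensbody",588,62,.10),("button",214,322,.044),("red",472,67,.04),("clear",680,128,.05),("carton",65,427,.04),("bottle",84,131,.038),("board",491,450,.04),("pliers",230,445,.01),("tongueL",545,110,.013),("tongueR",590,125,.013)]:
    P[n]=onz(c,*z(u,v),h);print(n,P[n].round(4))
for n,u,v,h in [("hub",281,275,.061),("board",98,340,.036),("spoolt",344,222,.036),("stick",408,402,.036),("button",212,127,.044),("clear",597,430,.05),("bottle",403,38,.038)]:
    print("side",n,onz(w,*zs(u,v),h).round(4))
h=P["hub"]
for n in ["A_board","spooltray","stickt","lensbody","red","clear","board"]:
    v=P[n]-h;print(n,np.hypot(v[0],v[1]).round(4),np.degrees(np.arctan2(v[1],v[0])).round(2))
E
```

```text
hub [0.4759 0.0913 0.061 ]
A_board [0.3703 0.0856 0.036 ]
spooltray [0.5228 0.1847 0.036 ]
stickt [0.5332 0.0036 0.036 ]
lensbody [0.6563 0.0354 0.1   ]
button [0.4492 0.3008 0.044 ]
red [0.6654 0.1209 0.04  ]
clear [ 0.625  -0.0419  0.05  ]
carton [0.3629 0.404  0.04  ]
bottle [0.5916 0.4182 0.038 ]
board [0.3699 0.0865 0.04  ]
pliers [0.361  0.2837 0.01  ]
tongueL [0.6427 0.0604 0.013 ]
tongueR [0.633  0.0241 0.013 ]
side hub [0.4782 0.0897 0.061 ]
side board [0.3743 0.0784 0.036 ]
side spoolt [0.5248 0.1771 0.036 ]
side stick [ 0.5355 -0.0023  0.036 ]
side button [0.4531 0.2914 0.044 ]
side clear [ 0.6236 -0.0569  0.05  ]
side bottle [0.5975 0.4078 0.038 ]
A_board 0.1058 -176.91
spooltray 0.1045 63.33
stickt 0.1048 -56.82
lensbody 0.1889 -17.22
red 0.1918 8.87
clear 0.2 -41.76
board 0.1061 -177.39
```

```bash
cat >> h.py <<'E'
def jog(p,yaw,s=None):
    """tool-frame jog numbers to reach world p, tool pointing down with tool-x at yaw (deg)"""
    from plant import read_state
    s=s or read_state()
    R0=R.from_rotvec(s["orientation"]);y=np.radians(yaw)
    x=[np.cos(y),np.sin(y),0];yy=[np.sin(y),-np.cos(y),0]
    R1=R.from_matrix(np.array([x,yy,[0,0,-1]]).T)
    sh=R0.inv().apply(np.array(p)-s["tool_pos"])/.5
    tn=np.degrees((R0.inv()*R1).as_rotvec())/90
    return sh.round(3),tn.round(3)
E
python3 - <<'E'
from h import *
import pickle
s,d=pickle.load(open("p0.pkl","rb"));c=d["top"];w=d["side"]
print(jog([.48,-.15,.3],3))
# triangulate button, hub
def tri(a,b):
    o1,d1=ray(c,*a);o2,d2=ray(w,*b)
    d1/=np.linalg.norm(d1);d2/=np.linalg.norm(d2)
    k=np.linalg.lstsq(np.c_[d1,-d2],o2-o1,rcond=None)[0]
    p,q=o1+k[0]*d1,o2+k[1]*d2;return ((p+q)/2).round(4),np.linalg.norm(p-q).round(4)
z=lambda u,v:(u/3+180-.33,v/3+170-.33)
zs=lambda u,v:(u/3.3+205-.35,v/3.3+195-.35)
print(tri(z(214,322),zs(212,127)),tri(z(495,304),zs(281,275)))
# tongue edges
E
```

```text
(array([ 0.785, -0.57 , -0.163]), array([-0.001,  0.   ,  0.204]))
(array([0.4518, 0.3019, 0.0377]), np.float64(0.0034)) (array([0.4772, 0.0913, 0.0597]), np.float64(0.0023))
```

{"api": "jog_arm", "payload": {"motion": [0,0.785,-0.57,-0.16,0,0,0.2,0,0.785,-0.57,-0.16,0,0,0.2,0,0.785,-0.57,-0.16,0,0,0.2,0,0.785,-0.57,-0.16,0,0,0.2,0,0.785,-0.57,-0.16,0,0,0.2,0,0.785,-0.57,-0.16,0,0,0.2,0,0.785,-0.57,-0.16,0,0,0.2,0,0.785,-0.57,-0.16,0,0,0.2], "grip_force": 10}}

```text
t: 0.95
tool_pos: [0.4317, -0.2249, 0.2836]
orientation: [-3.139, -0.092, 0.0]
force: [1.2, -0.4, -0.2]
opening: 0.0339
```

Run:
```python
from h import *
print(jog([.44,.125,.3],3))
```

```text
(array([ 0.058, -0.698, -0.032]), array([-0.001,  0.   ,  0.004]))
```

{"api": "jog_arm", "payload": {"motion": [0,0.06,-0.7,-0.03,0,0,0,0,0.06,-0.7,-0.03,0,0,0,0,0.06,-0.7,-0.03,0,0,0,0,0.06,-0.7,-0.03,0,0,0,0,0.06,-0.7,-0.03,0,0,0,0,0.06,-0.7,-0.03,0,0,0,0,0.06,-0.7,-0.03,0,0,0,0,0.06,-0.7,-0.03,0,0,0]}}

```text
t: 1.75
tool_pos: [0.4403, 0.1315, 0.2991]
orientation: [-3.137, -0.102, 0.001]
force: [0.5, -0.2, 0.7]
opening: 0.0007
```

```bash
cat > snap.py <<'E'
import sys,pickle,cv2
from plant import *
n,tag=sys.argv[1:3]
s=read_state();c=read_camera(n)
pickle.dump((s,c),open(f"{tag}.pkl","wb"));cv2.imwrite(f"pics/{tag}.png",c["frame"][:,:,::-1])
print(s["t"],s["tool_pos"].round(4),s["force"].round(1),abs(s["dq"]).max().round(3),s["q"].round(2))
E
python3 snap.py wrist w1
```

```text
1.75 [0.4403 0.1315 0.2991] [ 0.5 -0.2  0.7] 0.045 [ 0.18 -0.28  1.73  0.    1.69  1.68]
```

View pics/w1.png

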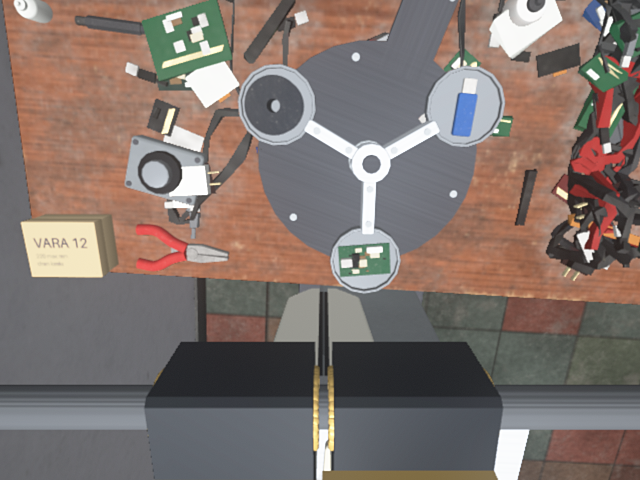

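The wrist view shows the hub at (371,163), trays at (276,104), (465,107) and (365,259), the button at (160,172), and the tongue at the top. Next I'll measure the geometry.

Run:
```python
from h import *
import pickle
s,c=pickle.load(open("w1.pkl","rb"));T=wristT(s,c)
s0,d=pickle.load(open("p0.pkl","rb"))
g=cv2.cvtColor(c["frame"],cv2.COLOR_RGB2GRAY)
for cc,TT,roi,nm in [(c,T,(360,0,480,60),"wrist"),(d["top"],d["top"]["world_from_camera"],(345,185,400,240),"top")]:
    x0,y0,x1,y1=roi
    g=cv2.cvtColor(cc["frame"],cv2.COLOR_RGB2GRAY)[y0:y1,x0:x1]
    g=cv2.resize(g,None,fx=3,fy=3,interpolation=cv2.INTER_CUBIC)
    L=cv2.HoughLinesP(cv2.Canny(g,40,120),1,np.pi/360,35,minLineLength=40,maxLineGap=12)
    for l in ([] if L is None else L[:,0]):
        l=l/3
        a=onz(cc,l[0]+x0,l[1]+y0,.013,TT);b=onz(cc,l[2]+x0,l[3]+y0,.013,TT)
        v=b-a; 
        if v[0]<0:v=-v
        n=np.array([-v[1],v[0]])/np.hypot(v[0],v[1]);H=np.array([.4765,.0915])
        print(nm,np.degrees(np.arctan2(v[1],v[0])).round(1),"off",(n@(a[:2]-H)*1e3).round(1),(l+[x0,y0,x0,y0]).round())
# tray circles
g=cv2.medianBlur(cv2.cvtColor(c["frame"],cv2.COLOR_RGB2GRAY),3)
C=cv2.HoughCircles(g,cv2.HOUGH_GRADIENT_ALT,1.5,40,param1=150,param2=.6,minRadius=14,maxRadius=42)
print(C)
for n,u,v,h in [("hub",371,163,.061),("board",365,259,.036),("spool",276,104,.036),("stick",465,107,.036),("btn",160,172,.044)]:
    p=onz(c,u,v,h,T);w=p-onz(c,371,163,.061,T);print(n,p.round(4),np.hypot(w[0],w[1]).round(4),np.degrees(np.arctan2(w[1],w[0])).round(1))
```

```text
wrist -16.7 off 22.4 [386.  40. 401.   0.]
wrist 9.1 off -106.0 [465.  32. 465.   0.]
wrist 8.9 off -99.1 [459.  51. 459.  33.]
wrist -64.2 off 106.6 [366.  40. 383.  33.]
wrist 8.8 off -98.1 [458.  31. 458.  11.]
wrist 9.1 off -105.0 [464.  48. 464.  33.]
[[[463.5      106.5       36.547157]
  [274.5      105.        37.720444]
  [366.       261.        31.555206]
  [528.       366.        35.906357]
  [157.5      172.5       20.903513]
  [274.5      105.        29.957281]
  [226.5      295.5       20.45319 ]
  [609.       129.        21.079844]
  [219.        82.5       20.614357]]]
hub [0.4782 0.0892 0.061 ] 0.0 0.0
board [0.374 0.083 0.036] 0.1044 -176.6
spool [0.5258 0.183  0.036 ] 0.1052 63.1
stick [0.5346 0.0011 0.036 ] 0.1046 -57.4
btn [0.4543 0.2947 0.044 ] 0.2068 96.7
```

Run:
```python
from h import *
print(jog([.430,.1237,.15],3.2),jog([.430,.1237,.030],3.2))
```

```text
(array([-0.022,  0.011,  0.298]), array([-0.001,  0.001,  0.005])) (array([-0.021,  0.011,  0.538]), array([-0.001,  0.001,  0.005]))
```

{"api": "jog_arm", "payload": {"motion": [0,-0.022,0.011,0.09,0,0,0.005,0,-0.022,0.011,0.18,0,0,0.005,0,-0.022,0.011,0.27,0,0,0.005,0,-0.022,0.011,0.35,0,0,0.005,0,-0.022,0.011,0.42,0,0,0.005,0,-0.022,0.011,0.48,0,0,0.005,0,-0.022,0.011,0.52,0,0,0.005,0,-0.022,0.011,0.538,0,0,0.005]}}

```text
t: 2.6
tool_pos: [0.4279, 0.122, 0.0274]
orientation: [-3.14, -0.086, 0.008]
force: [-0.5, 0.3, -0.4]
opening: 0.0006
```

```bash
python3 snap.py wrist w2; python3 snap.py side s2
python3 - <<'E'
import pickle,cv2
s,c=pickle.load(open("s2.pkl","rb"))
cv2.imwrite("pics/s2z.png",cv2.resize(c["frame"][150:375,185:425,::-1],None,fx=3,fy=2.66,interpolation=cv2.INTER_CUBIC)[:600])
E
```

```text
2.6 [0.4279 0.122  0.0274] [-0.5  0.3 -0.4] 0.171 [ 0.16 -0.1   2.09  0.    1.16  1.68]
2.65 [0.4279 0.1222 0.0272] [-0.6 -0.5 -0. ] 0.047 [ 0.16 -0.1   2.09  0.    1.16  1.68]
```

View pics/w2.png

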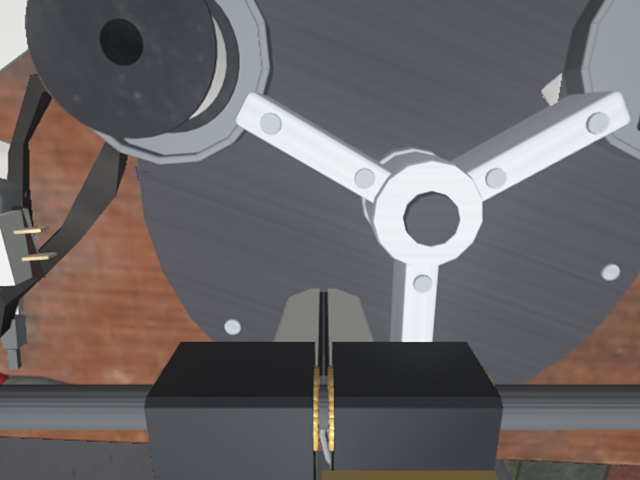

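View pics/s2z.png

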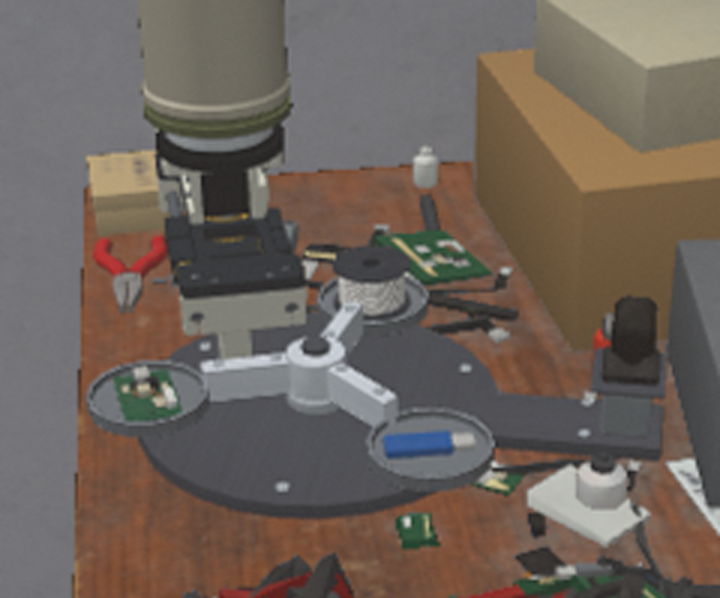

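Run:
```python
from h import *
import pickle
s,c=pickle.load(open("w2.pkl","rb"));T=wristT(s,c)
h=onz(c,432,218,.061,T);print(h)
Rt=R.from_rotvec(s["orientation"])
print("hub in tool mm",Rt.inv().apply(h-s["tool_pos"])*1e3)
h2=onz(c,432,213,.055,T);print(h2)
# spoke edges at z .052
for u,v in [(402,300),(437,300),(418,335),(423,283)]:
    q=Rt.inv().apply(onz(c,u,v,.052,T)-s["tool_pos"])*1e3;print(q.round(1))
# fingertip edges at TCP height
for u,v in [(293,296),(355,296),(372,340),(275,340)]:
    o,d=ray(c,u,v,T);print((Rt.inv().apply(o+d*(s['tool_pos'][2]-o[2])/d[2]-s["tool_pos"])*1e3).round(1))
```

```text
[0.47805469 0.0894193  0.061     ]
hub in tool mm [ 48.16147263  35.2789202  -33.90632601]
[0.47836264 0.08798857 0.055     ]
[ 15.2  29.  -24.7]
[ 15.2  41.7 -24.8]
[  0.9  35.7 -24.7]
[ 21.9  36.2 -24.8]
[  5.7 -12.7  -0. ]
[ 5.7 13.8 -0. ]
[-15.4  21.7   0.1]
[-15.4 -21.1   0.1]
```

```bash
cat >> h.py <<'E'
def arc(h,steps,pre=(0,0)):
    # h: hub in tool (m) after pre-shift; steps: ccw deg
    for a in steps:
        r=np.radians(a);c,s=np.cos(r),np.sin(r)
        q=np.array(pre)+np.array(h)-np.array([h[0]*c+h[1]*s,-h[0]*s+h[1]*c])
        print(f"0, {q[0]/.5:.3f}, {q[1]/.5:.3f}, 0, 0, 0, {-a/90:.3f},",end=" ")
    print()
E
python3 - <<'E'
from h import *
arc((.048,.0235),[3,6,9,12],(0,.012))
arc((.048,.0235),[3,6,9,12,15,18,21,24])
E
```

```text
0, -0.002, 0.029, 0, 0, 0, -0.033, 0, -0.004, 0.034, 0, 0, 0, -0.067, 0, -0.006, 0.040, 0, 0, 0, -0.100, 0, -0.008, 0.045, 0, 0, 0, -0.133, 
0, -0.002, 0.005, 0, 0, 0, -0.033, 0, -0.004, 0.010, 0, 0, 0, -0.067, 0, -0.006, 0.016, 0, 0, 0, -0.100, 0, -0.008, 0.021, 0, 0, 0, -0.133, 0, -0.009, 0.026, 0, 0, 0, -0.167, 0, -0.010, 0.032, 0, 0, 0, -0.200, 0, -0.010, 0.038, 0, 0, 0, -0.233, 0, -0.011, 0.043, 0, 0, 0, -0.267,
```

{"api": "jog_arm", "payload": {"motion": [0,0,0.008,-0.004,0,0,0,0,0,0.016,-0.004,0,0,0,0,0,0.024,-0.004,0,0,0,0,-0.002,0.029,-0.004,0,0,-0.033,0,-0.004,0.034,-0.004,0,0,-0.067,0,-0.006,0.04,-0.004,0,0,-0.1,0,-0.008,0.045,-0.004,0,0,-0.133,0,-0.008,0.045,-0.004,0,0,-0.133]}}

```text
t: 3.5
tool_pos: [0.4266, 0.0996, 0.0315]
orientation: [-3.113, -0.414, 0.003]
force: [-0.5, 0.3, -0.1]
opening: 0.0006
```

```bash
cat > look.py <<'E'
import sys
exec(open("snap.py").read())
from h import *
T=wristT(s,c) if n=="wrist" else None
E
python3 snap.py wrist w3
```

```text
3.5 [0.4266 0.0996 0.0315] [-0.5  0.3 -0.1] 0.073 [ 0.11 -0.13  2.11  0.    1.17  1.42]
```

View pics/w3.png

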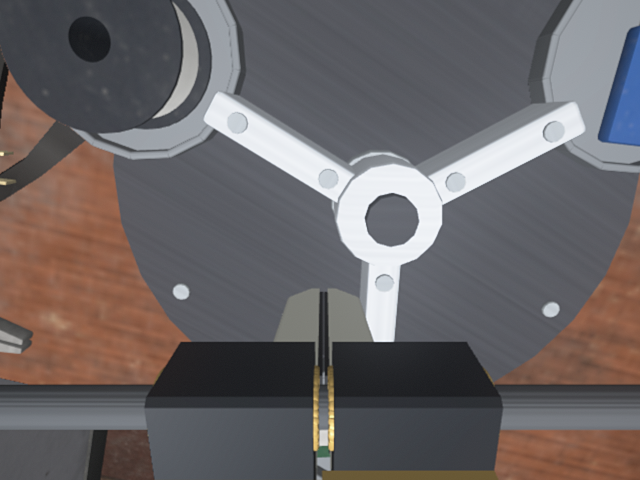

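The finger is beside the board spoke at about (370,330), and the stand has turned roughly with it. I'll compute the current hub offset and the stand angle.

```bash
cat > meas.py <<'E'
import sys,pickle
from h import *
tag=sys.argv[1];h=(float(sys.argv[2]),float(sys.argv[3]))
s,c=pickle.load(open(tag+".pkl","rb"));T=wristT(s,c);Rt=R.from_rotvec(s["orientation"])
p=onz(c,*h,.061,T);print("hub",p[:2].round(4),"in tool mm",(Rt.inv().apply(p-s["tool_pos"])*1e3).round(1))
a=sys.argv[4:]
for i in range(0,len(a),3):
    z=float(a[i+2]);q=onz(c,float(a[i]),float(a[i+1]),z,T);v=q-np.array([.4781,.0894,0]);v=q-p
    print(np.hypot(v[0],v[1]).round(4),np.degrees(np.arctan2(v[1],v[0])).round(1))
E
python3 meas.py w3 392 219 384 283 .052 237 123 .052 553 132 .052 328 179 .052 456 182 .052
python3 meas.py w2 432 218 423 283 .052 271 124 .052 598 124 .052 365 178 .052 496 179 .052
```

```text
hub [0.4778 0.0893] in tool mm [ 46.7  23.2 -29.6]
0.0266 -165.7
0.0599 74.4
0.0605 -47.7
0.0244 75.7
0.0254 -49.5
hub [0.4781 0.0894] in tool mm [ 48.2  35.3 -33.9]
0.0263 -174.9
0.0594 63.9
0.0608 -58.5
0.024 64.4
0.0253 -60.8
```

{"api": "jog_arm", "payload": {"motion": [0,-0.002,0.005,0,0,0,-0.033,0,-0.004,0.01,0,0,0,-0.067,0,-0.006,0.016,0,0,0,-0.1,0,-0.008,0.021,0,0,0,-0.133,0,-0.009,0.026,0,0,0,-0.167,0,-0.01,0.032,0,0,0,-0.2,0,-0.01,0.038,0,0,0,-0.233,0,-0.011,0.043,0,0,0,-0.267]}}

```text
t: 4.35
tool_pos: [0.4269, 0.0776, 0.0315]
orientation: [-2.958, -1.05, 0.002]
force: [0.3, 2.3, -0.9]
opening: 0.0004
```

{"api": "jog_arm", "payload": {"motion": [0,-0.002,0.005,0,0,0,-0.033,0,-0.004,0.01,0,0,0,-0.067,0,-0.006,0.016,0,0,0,-0.1,0,-0.008,0.021,0,0,0,-0.133,0,-0.009,0.026,0,0,0,-0.167,0,-0.01,0.032,0,0,0,-0.2,0,-0.01,0.038,0,0,0,-0.233,0,-0.011,0.043,0,0,0,-0.267]}}

```text
t: 5.15
tool_pos: [0.4361, 0.0577, 0.0316]
orientation: [-2.674, -1.643, 0.001]
force: [-1.5, 1.8, 0.6]
opening: 0.0009
```

```bash
python3 snap.py wrist w4;python3 snap.py top t4
python3 - <<'E'
import pickle,cv2
s,c=pickle.load(open("t4.pkl","rb"))
cv2.imwrite("pics/t4z.png",cv2.resize(c["frame"][170:345,180:440,::-1],None,fx=3,fy=3,interpolation=cv2.INTER_CUBIC))
E
```

```text
5.15 [0.4361 0.0577 0.0316] [-1.5  1.8  0.6] 0.583 [ 0.01 -0.13  2.1   0.    1.17  0.48]
5.2 [0.4363 0.0573 0.0317] [ 0.  -0.6  0.4] 0.112 [ 0.01 -0.13  2.1   0.    1.17  0.48]
```

View pics/w4.png

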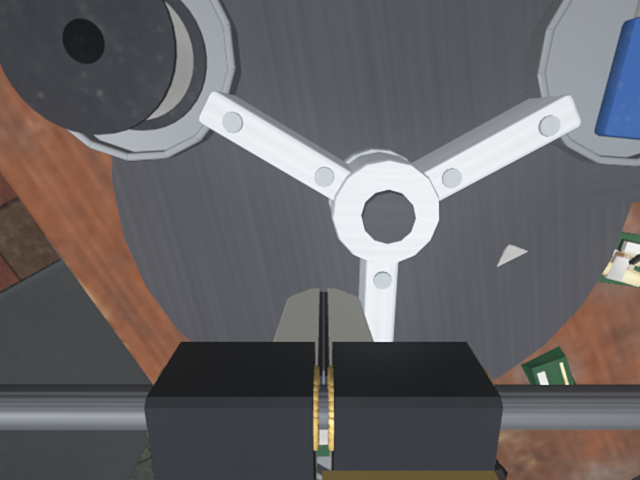

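View pics/t4z.png

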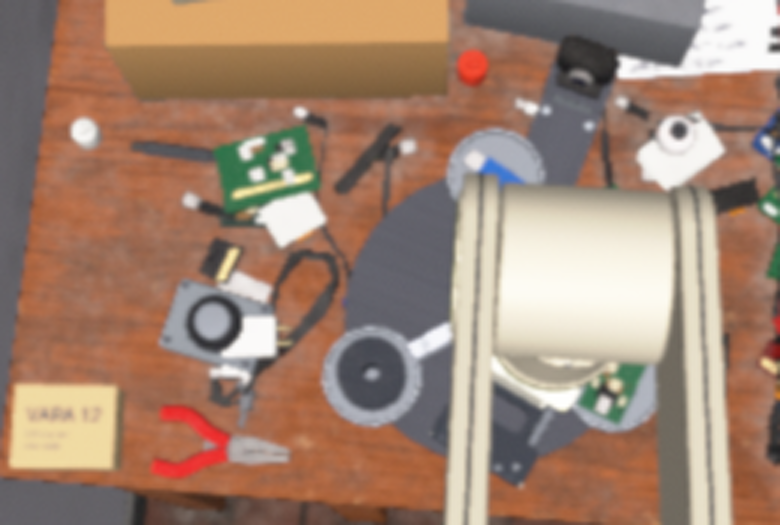

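The finger is riding along with the spoke and the spool and stick are still seated. I'll continue the arc.

{"api": "jog_arm", "payload": {"motion": [0,-0.002,0.005,0,0,0,-0.033,0,-0.004,0.01,0,0,0,-0.067,0,-0.006,0.016,0,0,0,-0.1,0,-0.008,0.021,0,0,0,-0.133,0,-0.009,0.026,0,0,0,-0.167,0,-0.01,0.032,0,0,0,-0.2,0,-0.01,0.038,0,0,0,-0.233,0,-0.011,0.043,0,0,0,-0.267]}}

```text
t: 6.05
tool_pos: [0.4527, 0.0429, 0.0316]
orientation: [-2.275, -2.162, 0.001]
force: [-2.0, 1.5, 0.7]
opening: 0.0005
```

{"api": "jog_arm", "payload": {"motion": [0,-0.002,0.005,0,0,0,-0.033,0,-0.004,0.01,0,0,0,-0.067,0,-0.006,0.016,0,0,0,-0.1,0,-0.008,0.021,0,0,0,-0.133,0,-0.009,0.026,0,0,0,-0.167,0,-0.01,0.032,0,0,0,-0.2,0,-0.01,0.038,0,0,0,-0.233,0,-0.011,0.043,0,0,0,-0.267]}}

```text
t: 6.85
tool_pos: [0.4735, 0.0364, 0.0314]
orientation: [-1.776, -2.587, 0.001]
force: [-2.1, 0.9, 0.6]
opening: 0.0003
```

```bash
python3 snap.py wrist w5;python3 snap.py side s5
python3 - <<'E'
import pickle,cv2
s,c=pickle.load(open("s5.pkl","rb"))
cv2.imwrite("pics/s5z.png",cv2.resize(c["frame"][175:375,185:425,::-1],None,fx=3,fy=3,interpolation=cv2.INTER_CUBIC))
E
```

```text
6.85 [0.4735 0.0364 0.0314] [-2.1  0.9  0.6] 0.546 [-0.03 -0.02  2.01  0.    1.16 -0.4 ]
6.9 [0.474  0.0362 0.0316] [-1.  -0.8 -0.2] 0.1 [-0.03 -0.02  2.01  0.    1.16 -0.4 ]
```

View pics/w5.png

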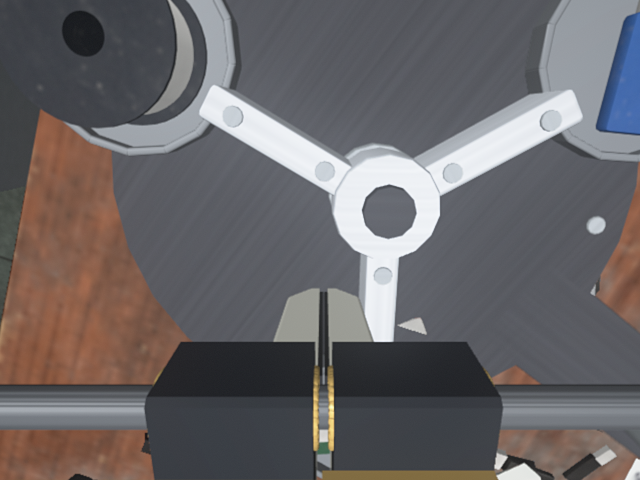

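View pics/s5z.png

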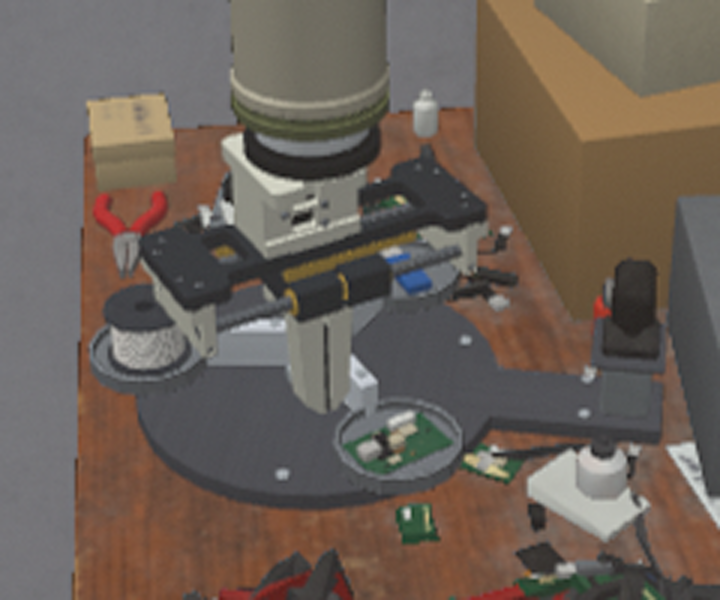

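The board sits in its tray, now at about (400,440) in the zoomed side view. The bystanders haven't moved. I'll continue with two more arcs.

{"api": "jog_arm", "payload": {"motion": [0,-0.002,0.005,0,0,0,-0.033,0,-0.004,0.01,0,0,0,-0.067,0,-0.006,0.016,0,0,0,-0.1,0,-0.008,0.021,0,0,0,-0.133,0,-0.009,0.026,0,0,0,-0.167,0,-0.01,0.032,0,0,0,-0.2,0,-0.01,0.038,0,0,0,-0.233,0,-0.011,0.043,0,0,0,-0.267]}}

```text
t: 7.75
tool_pos: [0.4956, 0.0388, 0.0314]
orientation: [-1.202, -2.898, 0.0]
force: [-2.6, -0.9, 0.2]
opening: 0.0006
```

```bash
python3 snap.py wrist w6;python3 snap.py side s6
python3 - <<'E'
import pickle,cv2
s,c=pickle.load(open("s6.pkl","rb"))
cv2.imwrite("pics/s6z.png",cv2.resize(c["frame"][175:375,185:425,::-1],None,fx=3,fy=3,interpolation=cv2.INTER_CUBIC))
E
```

```text
7.75 [0.4956 0.0388 0.0314] [-2.6 -0.9  0.2] 0.525 [-0.03  0.04  1.95  0.    1.16 -0.81]
7.8 [0.4961 0.0389 0.0315] [-1.1  0.1  0.7] 0.096 [-0.03  0.04  1.95  0.    1.16 -0.81]
```

View pics/w6.png

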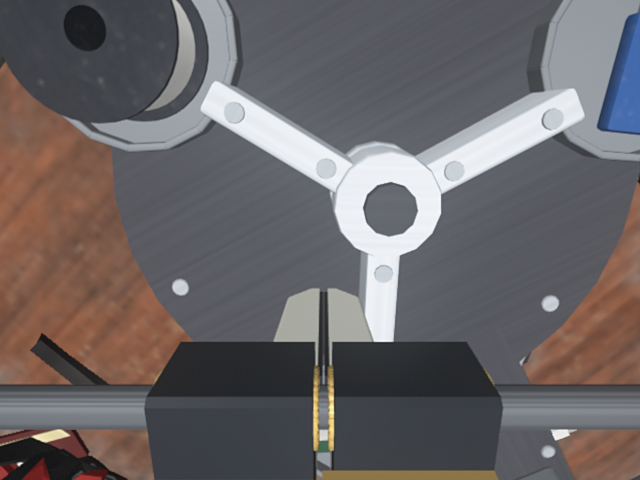

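View pics/s6z.png

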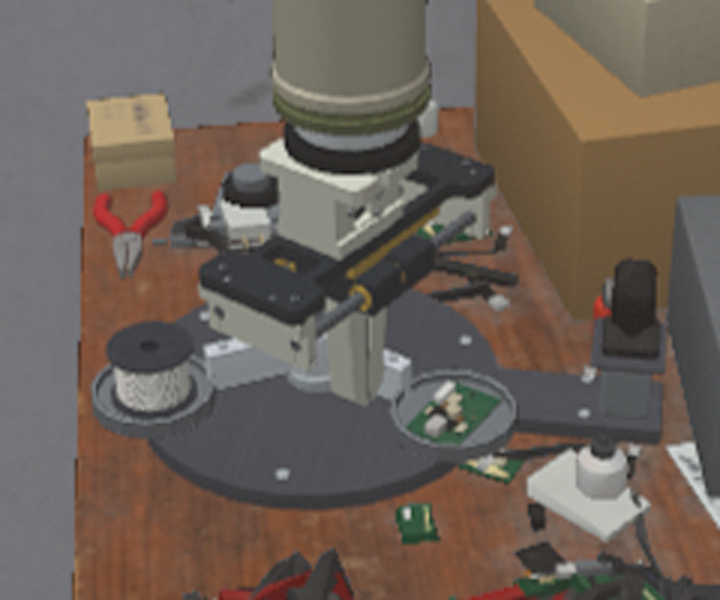

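```bash
python3 meas.py w6 390 211 384 273 .052 234 113 .052 552 119 .052 326 168 .052 454 170 .052
python3 - <<'E'
from h import *
arc((.0465,.023),[3,6,9,12,15,18,20,22])
E
```

```text
hub [0.4773 0.0887] in tool mm [ 48.3  22.3 -29.5]
0.0253 -44.5
0.0602 -166.2
0.0611 73.4
0.0249 -166.7
0.0259 73.5
0, -0.002, 0.005, 0, 0, 0, -0.033, 0, -0.004, 0.010, 0, 0, 0, -0.067, 0, -0.006, 0.015, 0, 0, 0, -0.100, 0, -0.008, 0.020, 0, 0, 0, -0.133, 0, -0.009, 0.026, 0, 0, 0, -0.167, 0, -0.010, 0.031, 0, 0, 0, -0.200, 0, -0.010, 0.035, 0, 0, 0, -0.222, 0, -0.010, 0.038, 0, 0, 0, -0.244,
```

{"api": "jog_arm", "payload": {"motion": [0,-0.002,0.005,0,0,0,-0.033,0,-0.004,0.01,0,0,0,-0.067,0,-0.006,0.016,0,0,0,-0.1,0,-0.008,0.021,0,0,0,-0.133,0,-0.009,0.026,0,0,0,-0.167,0,-0.01,0.032,0,0,0,-0.2,0,-0.01,0.036,0,0,0,-0.22,0,-0.01,0.039,0,0,0,-0.24]}}

```text
t: 8.65
tool_pos: [0.5134, 0.049, 0.0315]
orientation: [-0.639, -3.073, -0.001]
force: [-0.2, -2.0, 0.1]
opening: 0.0006
```

```bash
python3 snap.py wrist w7;python3 snap.py side s7; python3 snap.py top t7
python3 - <<'E'
import pickle,cv2
s,c=pickle.load(open("s7.pkl","rb"))
cv2.imwrite("pics/s7z.png",cv2.resize(c["frame"][175:375,185:425,::-1],None,fx=3,fy=3,interpolation=cv2.INTER_CUBIC))
s,c=pickle.load(open("t7.pkl","rb"))
cv2.imwrite("pics/t7z.png",cv2.resize(c["frame"][170:345,180:440,::-1],None,fx=3,fy=3,interpolation=cv2.INTER_CUBIC))
E
```

```text
8.65 [0.5134 0.049  0.0315] [-0.2 -2.   0.1] 0.307 [-0.01  0.08  1.9   0.    1.16 -1.17]
8.7 [0.5136 0.0491 0.0316] [-1.3  0.   0.3] 0.048 [-0.01  0.08  1.9   0.    1.16 -1.17]
8.75 [0.5136 0.0492 0.0316] [ 0.1 -0.9 -0.6] 0.031 [-0.01  0.08  1.9   0.    1.16 -1.17]
```

View pics/w7.png

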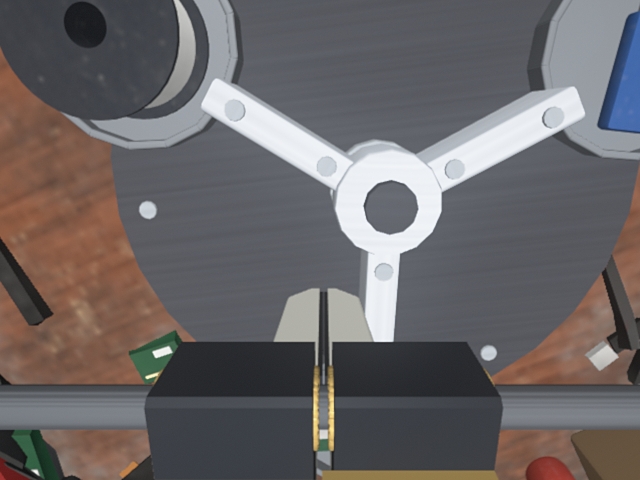

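View pics/t7z.png

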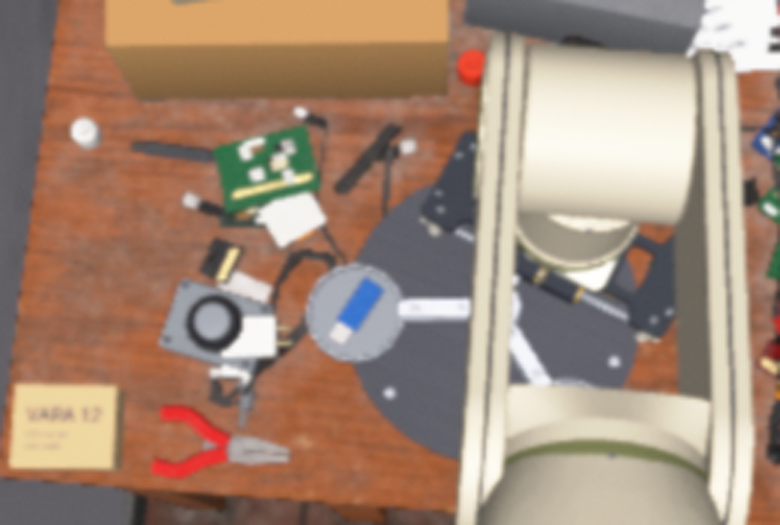

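```bash
python3 meas.py w7 391 209 384 272 .052 235 110 .052 552 118 .052 326 167 .052 455 169 .052
python3 - <<'E'
from h import *
arc((.048,.0225),[2,4,5])
E
```

```text
hub [0.4776 0.089 ] in tool mm [ 48.9  22.4 -29.4]
0.0256 -23.6
0.0603 -144.9
0.0608 94.8
0.0249 -144.2
0.0258 94.3
0, -0.002, 0.003, 0, 0, 0, -0.022, 0, -0.003, 0.007, 0, 0, 0, -0.044, 0, -0.004, 0.009, 0, 0, 0, -0.056,
```

{"api": "jog_arm", "payload": {"motion": [0,-0.002,0.003,0,0,0,-0.022,0,-0.003,0.007,0,0,0,-0.044,0,-0.004,0.01,0,0,0,-0.056,0,-0.004,0.01,0,0,0,-0.056,0,-0.004,0.01,0,0,0,-0.056,0,-0.004,-0.01,0,0,0,-0.056,0,-0.004,-0.02,0,0,0,-0.056,0,-0.004,-0.02,0,0,0,-0.056]}}

```text
t: 9.6
tool_pos: [0.511, 0.0384, 0.0316]
orientation: [-0.506, -3.098, -0.002]
force: [-0.6, 0.2, -0.0]
opening: 0.0005
```

Run:
```python
from h import *
print(jog([.40,.11,.36],163))
```

```text
(array([ 0.258,  0.066, -0.656]), array([ 0.   , -0.002, -0.017]))
```

{"api": "jog_arm", "payload": {"motion": [0,0,0,-0.08,0,0,0,0,0,0,-0.17,0,0,0,0,0.04,0,-0.26,0,0,0,0,0.08,0,-0.35,0,0,0,0,0.13,0.03,-0.43,0,0,0,0,0.18,0.05,-0.52,0,0,0,0,0.26,0.066,-0.6,0,0,0,0,0.26,0.066,-0.65,0,0,0]}}

```text
t: 10.4
tool_pos: [0.3973, 0.1119, 0.3599]
orientation: [0.505, 3.101, 0.004]
force: [0.9, -0.6, 0.4]
opening: 0.0002
```

```bash
python3 snap.py wrist w8; python3 snap.py wrist w8
```

```text
10.4 [0.3973 0.1119 0.3599] [ 0.9 -0.6  0.4] 0.558 [ 0.15 -0.4   1.71  0.    1.82 -1.1 ]
10.45 [0.3988 0.1119 0.3653] [-1.  -0.5  3.8] 0.113 [ 0.15 -0.4   1.7   0.    1.83 -1.1 ]
```

View pics/w8.png

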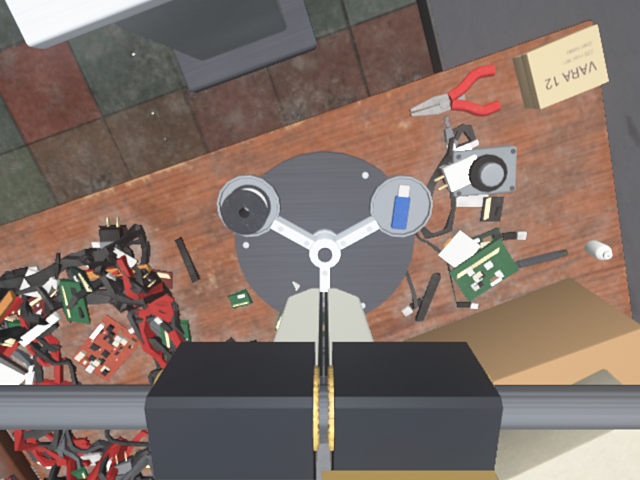

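The fingers hide the tray in this view, with the hub at (325,254) and the spoke pointing down behind them. I'll turn the tool half round so the wrist camera sees the tray and the tongue together.

{"api": "jog_arm", "payload": {"motion": [0,0,0,0,0,0,0.95,0,0,0,0,0,0,0.95,0,0,0,0,0,0,0.95,0,0,0,0,0,0,0.95,0,0,0,0,0,0,0.95,0,0,0,0,0,0,0.95,0,0,0,0,0,0,0.95,0,0,0,0,0,0,0.95]}}

```text
t: 11.3
tool_pos: [0.3999, 0.1112, 0.3616]
orientation: [2.177, 2.265, 0.009]
force: [-0.5, 0.4, -0.1]
opening: 0.0003
```

Run:
```python
from h import *
print(jog([.46,.10,.33],-17))
```

```text
(array([-0.027,  0.119,  0.064]), array([-0.   , -0.004,  1.214]))
```

{"api": "jog_arm", "payload": {"motion": [0,-0.027,0.119,0.064,0,0,0.95,0,-0.027,0.119,0.064,0,0,0.95,0,-0.027,0.119,0.064,0,0,0.95,0,-0.027,0.119,0.064,0,0,0.95,0,-0.027,0.119,0.064,0,0,0.95,0,-0.027,0.119,0.064,0,0,0.95,0,-0.027,0.119,0.064,0,0,0.95,0,-0.027,0.119,0.064,0,0,0.95]}}

```text
t: 12.1
tool_pos: [0.46, 0.0998, 0.3286]
orientation: [-3.073, -0.64, -0.006]
force: [0.6, 0.3, 0.3]
opening: 0.0005
```

Run:
```python
from h import *
print(jog([.46,.10,.33],-17))
```

```text
(array([ 0.   , -0.   , -0.003]), array([-0.002, -0.002,  0.45 ]))
```

{"api": "jog_arm", "payload": {"motion": [0,0,0,0,0,0,0.45,0,0,0,0,0,0,0.45,0,0,0,0,0,0,0.45,0,0,0,0,0,0,0.45,0,0,0,0,0,0,0.45,0,0,0,0,0,0,0.45,0,0,0,0,0,0,0.45]}}

```text
t: 12.8
tool_pos: [0.4599, 0.0995, 0.3278]
orientation: [-3.104, 0.458, -0.002]
force: [0.6, 0.0, -0.1]
opening: 0.0005
```

```bash
python3 snap.py wrist w9;python3 snap.py wrist w9
```

```text
12.8 [0.4599 0.0995 0.3278] [ 0.6  0.  -0.1] 0.004 [ 0.1  -0.24  1.65  0.    1.73  1.97]
12.85 [0.46   0.0996 0.328 ] [-0.7 -0.2 -0.3] 0.009 [ 0.1  -0.24  1.65  0.    1.73  1.97]
```

View pics/w9.png

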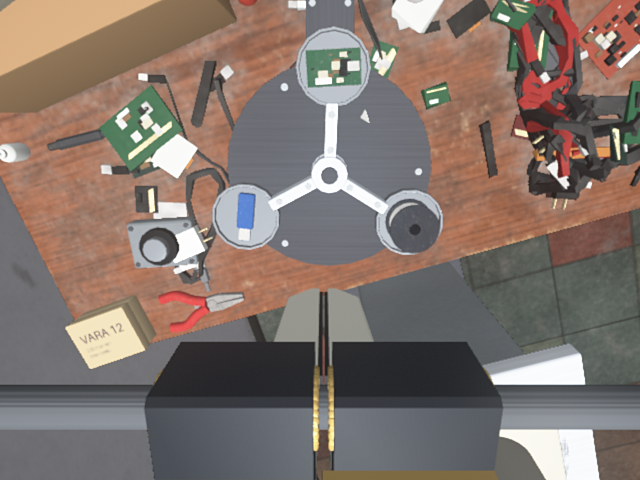

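The hub is at (330,176) and the board tray at (333,67), with the tongue cut off at the top edge. I'll move 70 mm outward along tool x.

{"api": "jog_arm", "payload": {"motion": [0,0.07,0,0,0,0,0,0,0.14,0,0,0,0,0,0,0.14,0,0,0,0,0,0,0.14,0,0,0,0,0]}}

```text
t: 13.3
tool_pos: [0.527, 0.0791, 0.3274]
orientation: [-3.104, 0.458, 0.0]
force: [-0.9, 0.0, 0.3]
opening: 0.0003
```

```bash
python3 snap.py wrist w10;python3 snap.py wrist w10;python3 snap.py top t10
python3 - <<'E'
import pickle,cv2
s,c=pickle.load(open("w10.pkl","rb"))
cv2.imwrite("pics/w10z.png",cv2.resize(c["frame"][0:260,210:450,::-1],None,fx=2.3,fy=2.3,interpolation=cv2.INTER_CUBIC))
E
```

```text
13.3 [0.527  0.0791 0.3274] [-0.9  0.   0.3] 0.041 [ 0.05 -0.07  1.5   0.    1.71  1.91]
13.35 [0.5267 0.0794 0.3279] [ 0.6 -0.8  0.3] 0.028 [ 0.05 -0.07  1.5   0.    1.71  1.92]
13.4 [0.5265 0.0796 0.3284] [ 0.   0.4 -0.5] 0.019 [ 0.05 -0.07  1.5   0.    1.71  1.92]
```

View pics/w10z.png

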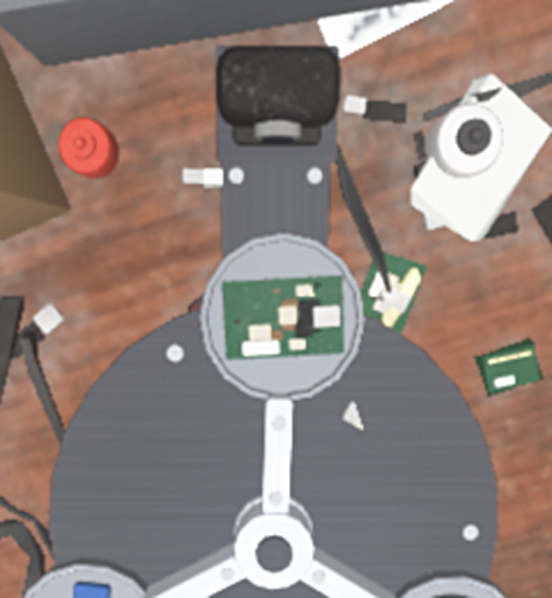

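Clear view, zoomed pixels: lens (278,130), tongue screws (236,175) and (315,175), tray centre (282,317), spoke screws (279,423) and (276,498), hub cap (274,553). The tray is slightly to the right of the tongue's middle line.

```bash
cat > fin.py <<'E'
import pickle,sys
from h import *
tag=sys.argv[1]
s,c=pickle.load(open(tag+".pkl","rb"));T=wristT(s,c)
k=2.3;ox,oy=210,0
def w(u,v,z):return onz(c,u/k+ox-.28,v/k+oy-.28,z,T)
pts=eval(sys.argv[2])
hub=w(*pts["hub"],.061)
# board and tongue by masks
f=c["frame"];hsv=cv2.cvtColor(f,cv2.COLOR_RGB2HSV)
tr=np.array(pts["tray"])/k+[ox,oy]
m=np.zeros(f.shape[:2],np.uint8);cv2.circle(m,tuple(int(x) for x in tr),30,255,-1)
g=cv2.inRange(hsv,(45,70,30),(90,255,255))&m
P=np.argwhere(g)[:,::-1].astype(np.float32);r=cv2.minAreaRect(cv2.convexHull(P))
print("board rect",r)
bc=onz(c,*r[0],.036,T)
ang=lambda p,q:np.degrees(np.arctan2(*(p-q)[1::-1]))
print("hub",hub.round(4))
print("board pos",bc.round(4),"ang",ang(bc,hub).round(2),"r",np.hypot(*(bc-hub)[:2]).round(4))
for n,z in [("tray",.036),("s1",.052),("s2",.052),("lens",.088),("camtop",.106)]:
    p=w(*pts[n],z);print(n,p.round(4),ang(p,hub).round(2),np.hypot(*(p-hub)[:2]).round(4))
a,b=w(*pts["t1"],.013),w(*pts["t2"],.013);mid=(a+b)/2
print("tonguescrews mid ang",ang(mid,hub).round(2),"normal",(ang(a,b)-90).round(2),np.hypot(*(a-b)[:2]).round(4))
for A,B in [("eL1","eR1"),("eL2","eR2")]:
    a,b=w(*pts[A],.013),w(*pts[B],.013);print("edge",ang((a+b)/2,hub).round(2),np.hypot(*(a-b)[:2]).round(4))
E
python3 fin.py w10 'dict(hub=(274,553),tray=(282,317),s1=(279,423),s2=(276,498),lens=(278,130),camtop=(278,85),t1=(236,175),t2=(315,175),eL1=(221,210),eR1=(330,210),eL2=(220,240),eR2=(330,240))'
```

```text
board rect ((332.6353454589844, 137.57183837890625), (32.428802490234375, 50.40392303466797), 86.98721313476562)
hub [0.4781 0.0889 0.061 ]
board pos [0.5775 0.0548 0.036 ] ang -18.91 r 0.105
tray [0.5776 0.0551 0.036 ] -18.74 0.1051
s1 [0.5339 0.0698 0.052 ] -18.91 0.059
s2 [0.5008 0.0811 0.052 ] -19.03 0.024
lens [0.6481 0.0368 0.088 ] -17.04 0.1778
camtop [0.6606 0.0333 0.106 ] -16.94 0.1908
tonguescrews mid ang -17.01 normal -16.86 0.0364
edge -17.05 0.0507
edge -16.99 0.0516
```

The station direction is −17.0°, from four agreeing estimates. The board, tray and spoke are at −18.9°, and the radii check out at 105, 59 and 178 mm. That leaves about 1.9°, so I'll go back down on the clockwise side, now with the camera facing the tray.

Run:
```python
from h import *
print(jog([.5136,.0414,.03],-17))
```

```text
(array([-0.004,  0.083,  0.597]), array([-0.003, -0.001,  0.002]))
```

{"api": "jog_arm", "payload": {"motion": [0,-0.004,0.06,0,0,0,0,0,-0.004,0.083,0.08,0,0,0,0,-0.004,0.083,0.18,0,0,0,0,-0.004,0.083,0.28,0,0,0,0,-0.004,0.083,0.38,0,0,0,0,-0.004,0.083,0.46,0,0,0,0,-0.004,0.083,0.53,0,0,0,0,-0.004,0.083,0.57,0,0,0]}}

```text
t: 14.25
tool_pos: [0.511, 0.0421, 0.0408]
orientation: [-3.104, 0.456, 0.001]
force: [-0.2, -0.5, 0.1]
opening: 0.0004
```

```bash
python3 snap.py wrist w11
python3 - <<'E'
from h import *
print(jog([.5136,.0414,.03],-17))
print(jog([.5136+.2924*.0125,.0414+.9563*.0125,.03],-17))
E
```

```text
14.25 [0.511  0.0421 0.0408] [-0.2 -0.5  0.1] 0.371 [-0.02  0.06  1.9   0.    1.18  1.84]
(array([ 0.008, -0.001,  0.017]), array([-0.002,  0.003,  0.003]))
(array([ 0.009, -0.026,  0.017]), array([-0.002,  0.003,  0.003]))
```

View pics/w11.png

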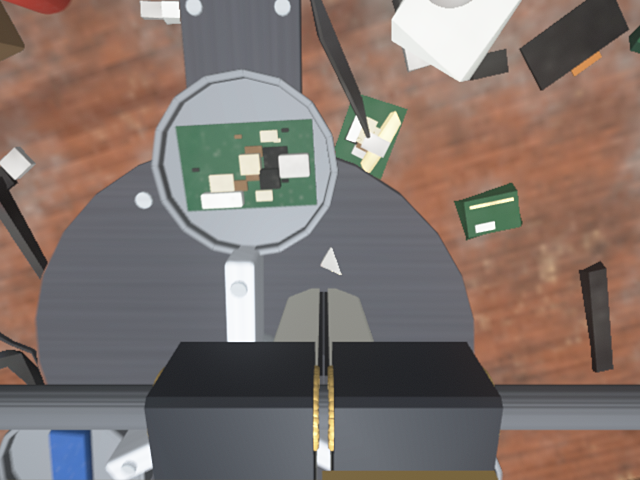

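{"api": "jog_arm", "payload": {"motion": [0,0.006,0,0.017,0,0,0,0,0.008,-0.008,0.017,0,0,0.002,0,0.008,-0.016,0.017,0,0,0.002,0,0.008,-0.022,0.017,0,0,0.002,0,0.008,-0.026,0.017,0,0,0.002,0,0.008,-0.026,0.017,0,0,0.002]}}

```text
t: 14.9
tool_pos: [0.5178, 0.0537, 0.0308]
orientation: [-3.104, 0.46, 0.004]
force: [-0.3, -0.1, 0.9]
opening: 0.0008
```

```bash
python3 snap.py wrist w12
```

```text
14.9 [0.5178 0.0537 0.0308] [-0.3 -0.1  0.9] 0.011 [0.   0.1  1.88 0.   1.16 1.87]
```

View pics/w12.png

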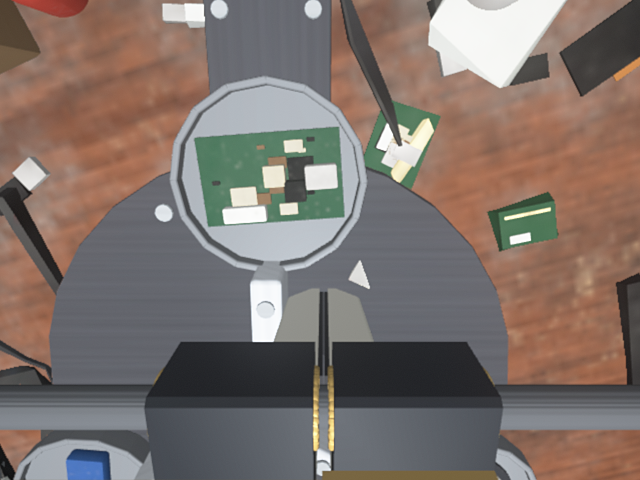

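```bash
cat > fin2.py <<'E'
import pickle,sys
from h import *
s,c=pickle.load(open(sys.argv[1]+".pkl","rb"));T=wristT(s,c);a=[float(x) for x in sys.argv[2:]]
hub=np.array([.4780,.0889,0]);ang=lambda p:np.degrees(np.arctan2(*(p-hub)[1::-1])).round(2)
W=lambda i,z:onz(c,a[i],a[i+1],z,T)
m=(W(0,.013)+W(2,.013))/2;print("tongue",m.round(4),ang(m))
t=W(4,.036);print("tray",t.round(4),ang(t),np.hypot(*(t-hub)[:2]))
q=W(6,.052);print("screw",ang(q),np.hypot(*(q-hub)[:2]))
hsv=cv2.cvtColor(c["frame"],cv2.COLOR_RGB2HSV);mk=np.zeros(hsv.shape[:2],np.uint8);cv2.circle(mk,(int(a[4]),int(a[5])),78,255,-1)
g=cv2.inRange(hsv,(45,70,30),(90,255,255))&mk
r=cv2.minAreaRect(cv2.convexHull(np.argwhere(g)[:,::-1].astype(np.float32)));b=onz(c,*r[0],.035,T);print("board",r,b.round(4),ang(b))
E
python3 fin2.py w12 220 9 313 9 268 173 265 310
```

```text
tongue [0.6384 0.0401 0.013 ] -16.9
tray [0.5802 0.0566 0.036 ] -17.55 0.10715826176092638
screw -17.15 0.05792439965739203
board ((269.69091796875, 176.7952880859375), (89.04696655273438, 142.73959350585938), 85.64891815185547) [0.5785 0.0566 0.035 ] -17.81
```

```bash
python3 fin2.py w11 194 7 282 6 245 162 238 288;python3 - <<'E'
from h import *
from plant import read_state
s=read_state();u=np.array([.9563,-.2924]);t=np.array([.2924,.9563])
d=s["tool_pos"][:2]-[.4779,.0889];print(s["force"],d@u,d@t)
E
```

```text
tongue [0.6384 0.0403 0.013 ] -16.84
tray [0.5792 0.0542 0.036 ] -18.92 0.10701631805306214
screw -18.31 0.059351472696154615
board ((246.12570190429688, 164.88812255859375), (84.19926452636719, 134.7082977294922), 86.98721313476562) [0.578  0.0544 0.035 ] -19.06
[0.13900854 0.93827323 0.02042792] 0.048137441780035095 -0.02215482901454001
```

{"api": "jog_arm", "payload": {"motion": [0,0,-0.001,0,0,0,0,0,0,-0.001,0,0,0,0,0,0,-0.001,0,0,0,0,0,0,-0.001,0,0,0,0]}}

```text
t: 15.35
tool_pos: [0.5176, 0.0541, 0.0304]
orientation: [-3.104, 0.461, 0.005]
force: [-0.2, -0.0, -0.0]
opening: 0.0004
```

```bash
python3 snap.py wrist w13; python3 fin2.py w13 220 9 313 9 268 173 265 310
```

```text
15.35 [0.5176 0.0541 0.0304] [-0.2 -0.  -0. ] 0.002 [0.   0.1  1.88 0.   1.16 1.87]
tongue [0.6381 0.0404 0.013 ] -16.84
tray [0.58   0.0569 0.036 ] -17.45 0.10688207937487477
screw -16.94 0.05778005812380808
board ((269.7878723144531, 175.88609313964844), (89.42168426513672, 143.20028686523438), 85.76361083984375) [0.5786 0.0567 0.035 ] -17.73
```

View pics/w13.png

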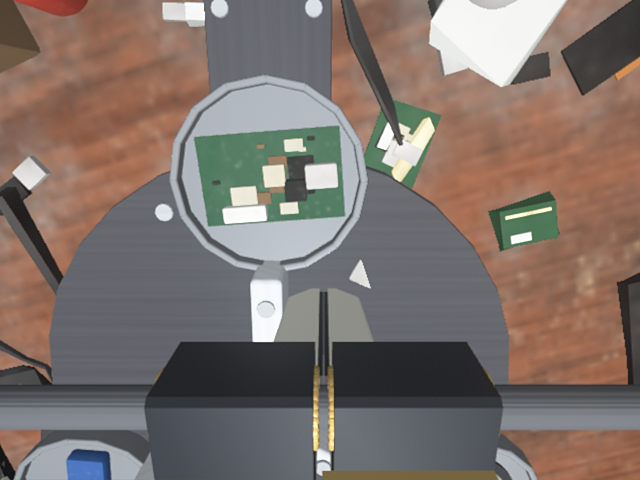

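{"api": "jog_arm", "payload": {"motion": [0,0,-0.001,0,0,0,0,0,0,-0.0015,0,0,0,0,0,0,-0.0015,0,0,0,0,0,0,-0.0015,0,0,0,0]}}

```text
t: 15.8
tool_pos: [0.5178, 0.0547, 0.0305]
orientation: [-3.104, 0.461, 0.005]
force: [0.4, -2.3, -0.4]
opening: 0.0007
```

```bash
python3 snap.py wrist w14; python3 fin2.py w14 220 9 313 9 268 173 265 310
python3 - <<'E'
import pickle,numpy as np,cv2
a=pickle.load(open("w13.pkl","rb"))[1]["frame"];b=pickle.load(open("w14.pkl","rb"))[1]["frame"]
g=lambda f,r:np.float32(cv2.cvtColor(f,cv2.COLOR_RGB2GRAY)[r[1]:r[3],r[0]:r[2]])
for r in [(180,90,360,260),(370,120,500,280),(200,0,330,60)]:print(cv2.phaseCorrelate(g(a,r),g(b,r)))
E
```

```text
15.8 [0.5178 0.0547 0.0305] [ 0.4 -2.3 -0.4] 0.002 [0.   0.1  1.88 0.   1.16 1.87]
tongue [0.6383 0.041  0.013 ] -16.63
tray [0.5802 0.0574 0.036 ] -17.11 0.10692373972939506
screw -16.32 0.05782561777672394
board ((268.70343017578125, 176.03970336914062), (89.41499328613281, 142.7622528076172), 85.10090637207031) [0.5789 0.0577 0.035 ] -17.17
((-1.2144049232517204, 0.056930341352284586), 0.9986164669931671)
((1.9199097437764436, 0.07062043483291802), 0.9262025490513555)
((1.8465682378484018, 0.09072867782538552), 1.012525082576422)
```

The phase shift shows about 1.2 mm of board travel (0.65°), so it should now be near −17.0°. I'll back the finger off and verify from above.

{"api": "jog_arm", "payload": {"motion": [0,0,0.01,0,0,0,0,0,0,0.025,0,0,0,0,0,0,0.025,-0.05,0,0,0,0,0,0.025,-0.15,0,0,0,0,0,0.025,-0.25,0,0,0,0,0,0,-0.35,0,0,0,0,0,-0.03,-0.45,0,0,0,0,0.004,-0.058,-0.55,0,0,0]}}

```text
t: 16.65
tool_pos: [0.5278, 0.0793, 0.3022]
orientation: [-3.104, 0.461, 0.004]
force: [1.0, -0.5, -0.3]
opening: 0.0005
```

{"api": "jog_arm", "payload": {"motion": [0,0,0,-0.03,0,0,0,0,0,0,-0.03,0,0,0,0,0,0,-0.03,0,0,0]}}

```text
t: 16.95
tool_pos: [0.5275, 0.0789, 0.3163]
orientation: [-3.104, 0.462, 0.005]
force: [0.7, -0.0, -0.2]
opening: 0.0004
```

```bash
python3 snap.py wrist w15;python3 snap.py wrist w15
python3 - <<'E'
import pickle,cv2
s,c=pickle.load(open("w15.pkl","rb"))
cv2.imwrite("pics/w15z.png",cv2.resize(c["frame"][0:260,210:450,::-1],None,fx=2.3,fy=2.3,interpolation=cv2.INTER_CUBIC))
E
```

```text
16.95 [0.5275 0.0789 0.3163] [ 0.7 -0.  -0.2] 0.039 [ 0.05 -0.07  1.51  0.    1.7   1.92]
17.0 [0.5271 0.0788 0.3152] [ 0.1  0.7 -0.3] 0.019 [ 0.05 -0.07  1.52  0.    1.7   1.92]
```

View pics/w15z.png

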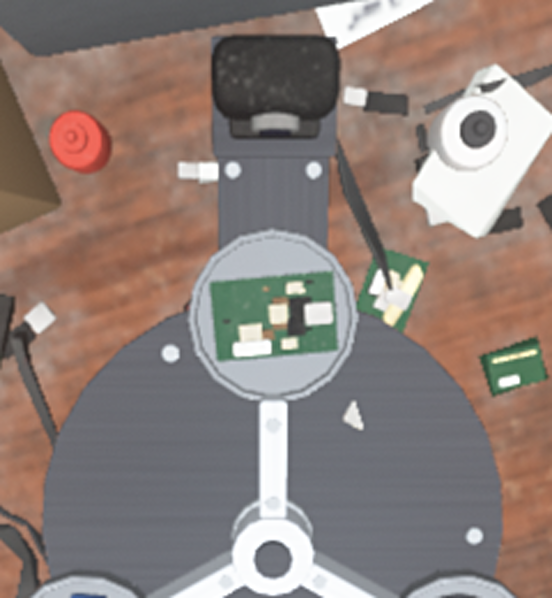

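```bash
python3 fin.py w15 'dict(hub=(273,560),tray=(273,316),s1=(273.5,426),s2=(273,504),lens=(275,123),camtop=(275,76),t1=(233,170),t2=(314,170),eL1=(218,205),eR1=(329,205),eL2=(217,235),eR2=(329,235))'
python3 - <<'E'
from h import *
print(jog([.4535,.2965,.20],-17))
E
```

```text
board rect ((328.7448425292969, 136.93792724609375), (33.3842887878418, 52.15256881713867), 85.2363510131836)
hub [0.4775 0.089  0.061 ]
board pos [0.5786 0.0579 0.036 ] ang -17.1 r 0.1057
tray [0.5785 0.0582 0.036 ] -16.92 0.1056
s1 [0.5341 0.0716 0.052 ] -17.08 0.0592
s2 [0.5002 0.082  0.052 ] -16.99 0.0237
lens [0.6481 0.037  0.088 ] -16.95 0.1784
camtop [0.6607 0.0334 0.106 ] -16.87 0.1914
tonguescrews mid ang -17.02 normal -17.01 0.0362
edge -17.04 0.0501
edge -16.97 0.051
(array([-0.266, -0.373,  0.232]), array([-0.001,  0.004,  0.001]))
```

The stand is at rest: board −17.1°, tray −16.9° and spoke −17.0°, against station −17.0°. Now I'll move to the release box and look closer before pressing.

Run:
```python
from h import *
print(jog([.39,.315,.20],-17))
```

```text
(array([-0.398, -0.372,  0.233]), array([-0.001,  0.004,  0.001]))
```

{"api": "jog_arm", "payload": {"motion": [0,-0.06,-0.056,0,0,0,0,0,-0.12,-0.11,0,0,0,0,0,-0.18,-0.17,0,0,0,0,0,-0.24,-0.23,0.06,0,0,0,0,-0.3,-0.29,0.12,0,0,0,0,-0.36,-0.34,0.18,0,0,0,0,-0.398,-0.372,0.23,0,0,0,0,-0.398,-0.372,0.23,0,0,0]}}

```text
t: 17.85
tool_pos: [0.3848, 0.3152, 0.1946]
orientation: [3.105, -0.457, -0.024]
force: [-0.5, -0.3, -0.2]
opening: 0.0003
```

```bash
python3 snap.py wrist w16;python3 snap.py wrist w16;python3 snap.py side s16
```

```text
17.85 [0.3848 0.3152 0.1946] [-0.5 -0.3 -0.2] 0.073 [ 0.58 -0.12  1.79  0.01  1.49  2.44]
17.9 [0.3869 0.3146 0.1972] [-0.2 -0.2 -0.1] 0.067 [ 0.57 -0.13  1.78  0.01  1.49  2.44]
17.95 [0.3886 0.3144 0.1993] [-0.1 -0.4  0.2] 0.047 [ 0.57 -0.13  1.78  0.01  1.49  2.44]
```

View pics/w16.png

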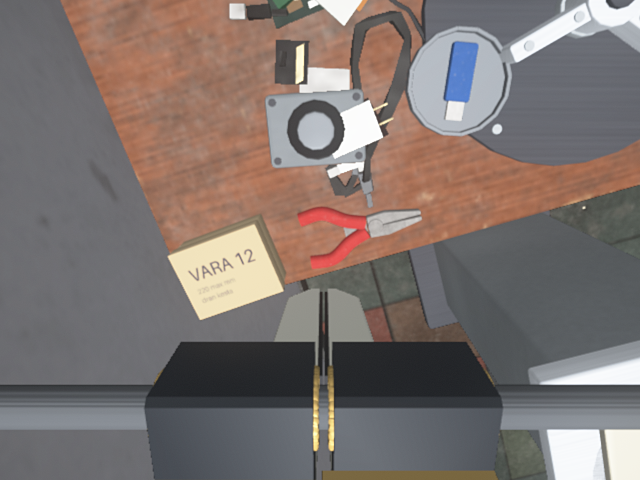

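The button's grey top is at (316,130) and a white block lies just to its right. I'll turn the tool a quarter so that the 15 mm finger width faces that block.

Run:
```python
from h import *
import pickle
s,c=pickle.load(open("w16.pkl","rb"));T=wristT(s,c)
g=cv2.cvtColor(c["frame"],cv2.COLOR_RGB2GRAY)[95:165,280:350]
m=cv2.inRange(g,110,190);n,l,st,ce=cv2.connectedComponentsWithStats(m);k=l[35,36];print(st[k],ce[k]+[280,95])
p=onz(c,*(ce[k]+[280,95]),.044,T);print(p, onz(c,316,130,.044,T))
q=onz(c,317+17,130,.044,T)-onz(c,299,130,.044,T);print(np.linalg.norm(q))
print(jog([p[0],p[1],.10],73), onz(c,358,130,.03,T))
```

```text
[   7    5   63   65 2517] [320.84942392 130.76956694]
[0.45066986 0.29643367 0.044     ] [0.45221182 0.29965125 0.044     ]
0.025456281166670064
(array([ 0.128, -0.001,  0.201]), array([-0.004,  0.003, -0.999])) [0.44235232 0.26949418 0.03      ]
```

Run:
```python
from h import *
import pickle
s,c=pickle.load(open("w16.pkl","rb"));T=wristT(s,c)
g=cv2.cvtColor(c["frame"],cv2.COLOR_RGB2GRAY)[90:170,270:360]
C=cv2.HoughCircles(cv2.resize(g,None,fx=3,fy=3,interpolation=cv2.INTER_CUBIC),cv2.HOUGH_GRADIENT,1,40,param1=150,param2=25,minRadius=40,maxRadius=100)
for u,v,r in C[0]:print(u/3+270,v/3+90,r/3,onz(c,u/3+270,v/3+90,.044,T).round(4))
print(jog([.4525,.2985,.10],73))
```

```text
316.83334 129.5 29.866667 [0.4524 0.299  0.044 ]
(array([ 0.131, -0.006,  0.201]), array([-0.004,  0.003, -0.999]))
```

{"api": "jog_arm", "payload": {"motion": [0,0.06,0,0,0,0,-0.999,0,0.131,-0.006,0,0,0,-0.999,0,0.131,-0.006,0,0,0,-0.999,0,0.131,-0.006,0,0,0,-0.999,0,0.131,-0.006,0.05,0,0,-0.999,0,0.131,-0.006,0.1,0,0,-0.999,0,0.131,-0.006,0.15,0,0,-0.999,0,0.131,-0.006,0.2,0,0,-0.999]}}

```text
t: 18.8
tool_pos: [0.4547, 0.2975, 0.1008]
orientation: [-2.818, -1.376, 0.003]
force: [0.9, 0.0, -0.7]
opening: 0.0007
```

Run:
```python
from h import *
print(jog([.4525,.299,.07],73),jog([.4525,.299,.0375],73))
```

```text
(array([-0.   , -0.005,  0.062]), array([-0.004, -0.001, -0.233])) (array([-0.   , -0.005,  0.127]), array([-0.004, -0.001, -0.233]))
```

{"api": "jog_arm", "payload": {"motion": [0,0,-0.005,0.03,0,0,-0.233,0,0,-0.005,0.06,0,0,-0.233,0,0,-0.005,0.06,0,0,-0.233,0,0,-0.005,0.06,0,0,-0.233,0,0,-0.005,0.06,0,0,-0.233]}}

```text
t: 19.3
tool_pos: [0.454, 0.2987, 0.072]
orientation: [-2.524, -1.861, -0.001]
force: [-0.1, -0.4, -0.4]
opening: 0.0003
```

```bash
python3 snap.py side s17; python3 snap.py wrist w17
python3 - <<'E'
from h import *
import pickle
s,c=pickle.load(open("s17.pkl","rb"))
cv2.imwrite("pics/s17z.png",cv2.resize(c["frame"][195:315,205:345,::-1],None,fx=4.5,fy=4.5,interpolation=cv2.INTER_CUBIC))
print(jog([.4525,.299,.0375],73))
E
```

```text
19.3 [0.454  0.2987 0.072 ] [-0.1 -0.4 -0.4] 0.007 [0.48 0.1  1.8  0.01 1.24 0.78]
19.35 [0.4539 0.2989 0.0721] [ 0.4 -0.2  0.3] 0.009 [0.48 0.1  1.8  0.01 1.24 0.78]
(array([-0.001, -0.002,  0.069]), array([-0.003, -0.003, -0.002]))
```

View pics/s17z.png

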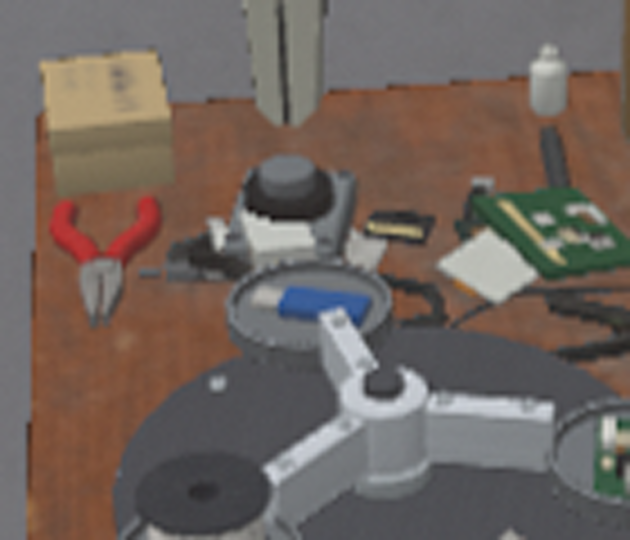

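View pics/w17.png

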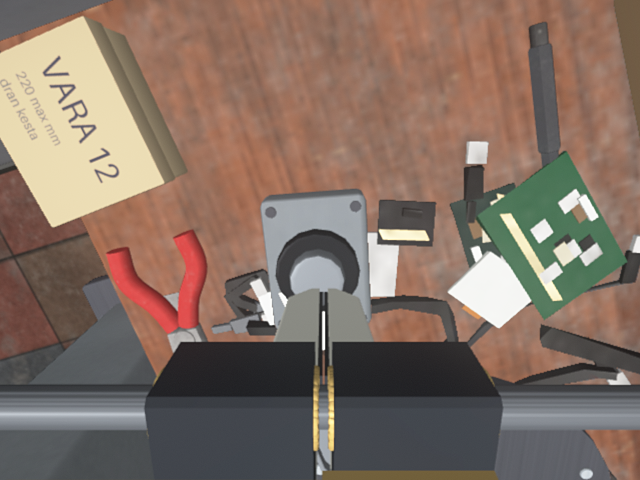

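The finger is above the button, whose grey cap is at about (318,281) in the wrist view. I'll check the offset.

Run:
```python
from h import *
import pickle
s,c=pickle.load(open("w17.pkl","rb"));T=wristT(s,c)
for v in (278,281,285):
    p=onz(c,317,v,.044,T);print(p.round(4),(R.from_rotvec(s["orientation"]).inv().apply(p-s["tool_pos"])*1e3).round(1))
```

```text
[0.4521 0.3017 0.044 ] [ 2.1 -2.5 28.1]
[0.4517 0.3002 0.044 ] [ 0.5 -2.5 28.1]
[0.451  0.2982 0.044 ] [-1.6 -2.5 28.1]
```

{"api": "jog_arm", "payload": {"motion": [0,0,-0.004,0.03,0,0,0,0,0,-0.004,0.05,0,0,0,0,0,-0.004,0.056,0,0,0,0,0,-0.004,0.061,0,0,0,0,0,-0.004,0.066,0,0,0,0,0,-0.004,0.07,0,0,0,0,0,-0.004,0.07,0,0,0,0,0,-0.004,0.07,0,0,0]}}

```text
t: 20.2
tool_pos: [0.4516, 0.2998, 0.0382]
orientation: [-2.523, -1.862, -0.001]
force: [-7.6, -4.7, 13.6]
opening: 0.0005
```

{"api": "jog_arm", "payload": {"motion": [0,0,0,0.002,0,0,0,0,0,0,0.003,0,0,0,0,0,0,0.003,0,0,0,0,0,0,0.003,0,0,0]}}

```text
t: 20.6
tool_pos: [0.4516, 0.2998, 0.0381]
orientation: [-2.523, -1.863, -0.0]
force: [-7.5, -4.0, 15.3]
opening: 0.0003
```

```bash
python3 snap.py side s18
python3 - <<'E'
from h import *
import pickle
s,c=pickle.load(open("s18.pkl","rb"))
cv2.imwrite("pics/s18z.png",cv2.resize(c["frame"][195:315,205:345,::-1],None,fx=4.5,fy=4.5,interpolation=cv2.INTER_CUBIC))
E
```

```text
20.6 [0.4516 0.2998 0.0381] [-7.5 -4.  15.3] 0.003 [0.49 0.14 1.82 0.01 1.18 0.78]
```

View pics/s18z.png

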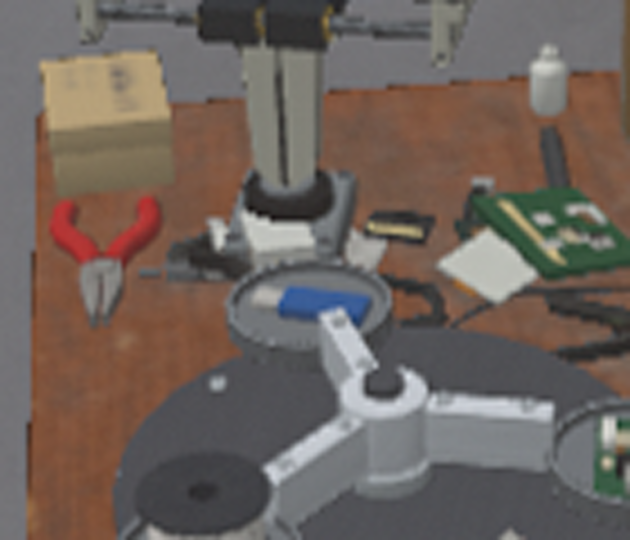

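The TCP stays at z = 38.1 mm (44 − 6 mm) while the force rises to 15 N, so the button is fully down. I'll retract straight up.

{"api": "jog_arm", "payload": {"motion": [0,0,0,-0.01,0,0,0,0,0,0,-0.03,0,0,0,0,0,0,-0.09,0,0,0,0,0,0,-0.17,0,0,0,0,0,0,-0.25,0,0,0,0,0,0,-0.33,0,0,0,0,0,0,-0.36,0,0,0,0,0,0,-0.36,0,0,0]}}

```text
t: 21.45
tool_pos: [0.4538, 0.2999, 0.2215]
orientation: [-2.524, -1.863, -0.01]
force: [-0.0, 0.4, -0.1]
opening: 0.0007
```

```bash
python3 snap.py top t19; python3 snap.py side s19; python3 snap.py wrist w19
python3 - <<'E'
import pickle,cv2
s,c=pickle.load(open("t19.pkl","rb"))
cv2.imwrite("pics/t19z.png",cv2.resize(c["frame"][170:345,180:440,::-1],None,fx=3,fy=3,interpolation=cv2.INTER_CUBIC))
s,c=pickle.load(open("s19.pkl","rb"))
cv2.imwrite("pics/s19z.png",cv2.resize(c["frame"][175:375,185:425,::-1],None,fx=3,fy=3,interpolation=cv2.INTER_CUBIC))
E
```

```text
21.45 [0.4538 0.2999 0.2215] [-0.   0.4 -0.1] 0.074 [ 0.49 -0.03  1.65  0.01  1.52  0.78]
21.5 [0.4527 0.2993 0.2187] [-1.2 -0.7 -0. ] 0.056 [ 0.49 -0.03  1.65  0.01  1.52  0.78]
21.55 [0.4518 0.2988 0.2168] [-0.1 -0.7 -0.9] 0.031 [ 0.49 -0.03  1.65  0.01  1.52  0.78]
```

View pics/t19z.png

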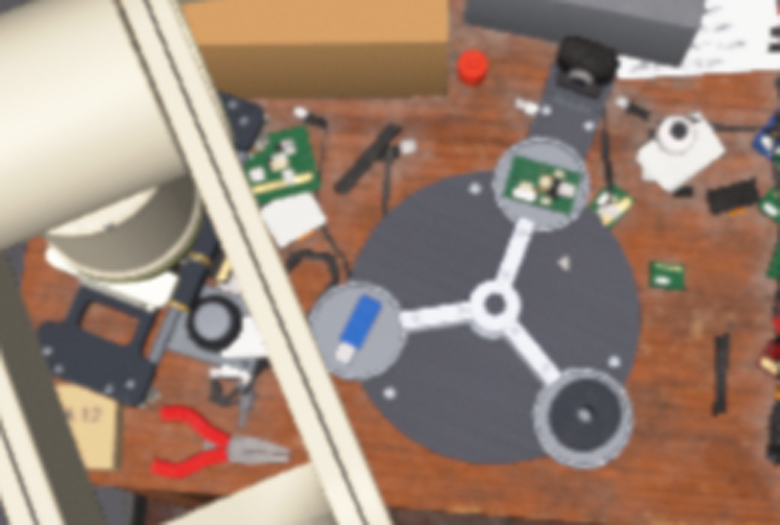

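View pics/s19z.png

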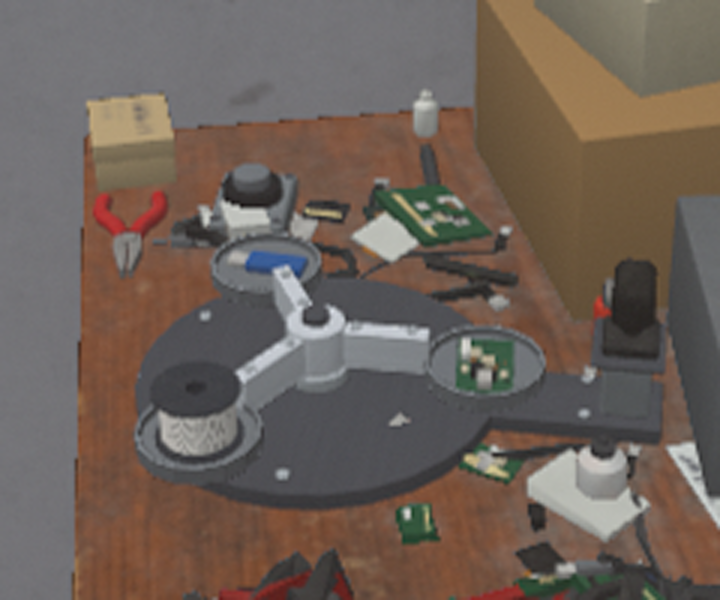

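The board tray is still in front of the lens, the button has sprung back up, and the bystanders are where they were. The robot is clear, so I'm handing in.

```bash
python3 -c "
from plant import *
print(close_job(), read_state()['t'])"
```

```text
the job is handed in; nothing more can be done
the job is handed in; nothing more can be done
```

The board tray is squarely in front of the camera, and the release button was pressed once, after the stand had come to rest. I handed the job in at about 21.6 s of the 51 s allowed.

**Turning the stand:** I pushed the board's spoke about 160° counter-clockwise with the closed fingers. After backing off to check from above, I gave it a short second push for the last 2°. The last check from above, before the press, put the board at −17.1°, the tray at −16.9° and the spoke at −17.0°. The station direction was −17.0°, so the board is centred to within about 0.2 mm by that measurement.

**Pressing the button:** The finger stopped at 38.1 mm, which is full travel from 44 mm. Pushing further raised the force from 13.6 N to 15.3 N without any more movement. About 9 N of sideways force also showed during the press.

**Other readings:**
- While pushing, the force readings after each move stayed below about 3 N, in line with the stiff bearing.
- Before the last nudge, the close-up readings of board, tray and spoke differed by up to 0.8°, so I relied on the view from above.
- After the press I checked the pictures by eye and did not measure the angle again. The tray looked unchanged, the button was back up, and the board, spool and stick were seated. The other objects looked unmoved where the arm did not hide them.

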